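# Index the vial carousel to the green station

### The job

The vial carousel is locked in its middle notch. Pull the spring ring straight up to free the index pin, swing the arm round to the station marked by the green button (never to the red one), and let the ring go so that the pin springs fully home in the notch there. Work by feel: the notch is only roughly abreast of the button, the pin must not be forced against the index plates, the vials must stay upright in the carousel, and everything else on the bench is to be left alone.

Things in the scene. Friction and masses are not known exactly. Their poses are not given: they have to be found in the camera images.
- index_base: Fixed round dark steel stand, 290 mm across, 16 mm thick, on the bench. Origin: centre of its underside, on the carousel's vertical axis; z up; its -x axis points to the middle notch. It carries the raised index track and the coloured buttons.
- middle_notch (a point): Middle notch of the index track, at its mouth (36 mm above the bench, 95 mm from the axis). The track is a raised arc 30 mm wide and white, on this 95 mm circle; its end pieces are 0.6 mm lower. Three radial notches, each 11 mm wide along the circle and open to the dark base: this one and one near each button, 32 to 48 degrees to either side.
- carousel (a joint): Turn of the carousel about the stand's z axis, rad, counterclockwise from above positive, 0 at the start, free from -1 to 1 with the pin out, rubbing with 0.1 N m. White disc 124 mm across with four blue cups, and an arm 26 mm wide that reaches 115 mm from the axis and carries ring and pin at 95 mm; disc and arm top 58 mm above the bench.
- pull_ring (a joint): Lift of the spring ring and its pin, m: 0 with the pin fully home in a notch, 0.0084 to 0.009 with the pin resting on the track, 0.016 at the upper stop. A damped spring (7 N at 0, 11 N at the stop) pulls it down whenever it is let go. Lifted above 0.0095 the arm swings freely.
- ring_center (a point): Centre of the black pull ring: upright flat ring, outer diameter 36 mm, hole 24 mm, 10 mm thick, on an 8 mm stem over the arm's end. 95 mm above the bench with the pin home (lower edge 77 mm; the 20 mm steel bush below it ends at 66 mm). x points level from the ring to the carousel's axis, y along the ring's thickness (the way it swings), z up. It turns with the arm only.
- pin_point (a point): Lower tip of the index pin, straight below the ring: a vertical round-ended steel pin, 8 mm in diameter, tip 27 mm above the bench when home (9 mm below the top of the track). The pin has about 1.5 mm of play either way in a notch.
- index_pin: The same pin; origin on its line, at bench height when home. With the ring let go over the track, the pin rests on it with about 9 N, slides easily (about 3 N at the ring in all) and drops by itself into a notch it is slid over; then its side meets the notch's wall. More than 35 N between pin and track damages it.
- green_button: Green round button, 20 mm across and 8 mm high, fixed on the stand 130 mm from the axis, abreast of the wanted station. Origin: centre of its underside, 16 mm above the bench. The centre of that station's notch lies on the pin circle within 0.14 rad (13 mm), either way, of the line from the axis through this button; where exactly is not known.
- red_button: Red button of the same size, marking the station on the other side that is not to be used. Green and red may be on either side.
- vial_a: Amber capped vial, 23 mm in diameter, 50 mm tall, loose in a carousel cup; top 111 mm above the bench. Origin: centre of its underside.
- vial_b: Second such vial, in the opposite cup.
- spare_vial: Bystander: a vial of the same kind standing on the stand's far rim. Origin: centre of its underside.
- beaker: Bystander: glass beaker, 70 mm across, 90 mm tall. Origin: centre of its underside.
- reagent_bottle: Bystander: amber bottle, 64 mm across, 150 mm tall. Origin: centre of its underside.
- petri_dish: Bystander: clear petri dish, 90 mm across, 16 mm high. Origin: centre of its underside.
- marker_pen: Bystander: white marker pen with blue cap, 130 mm long, 17 mm thick, lying along its x axis. Origin: middle of its underside.
- timer: Bystander: white bench timer, 70 x 70 x 24 mm. Origin: centre of its underside.

How it is judged (in metres and radians):
On the way, in this order (a step that is already met when the one before it is completed fails the run):
1. the ring is pulled until the pin is clear of the middle notch (value of joint pull_ring above 0.008 m), for 0.1 s.
2. the arm is swung near the green button (horizontal distance between pin_point and green_button below 0.058 m), for 0.05 s.
At the end, for the whole second after the job is handed in: The pin is fully home (ring lift below 2 mm) in the notch at the green button (pin tip within 45 mm of the button's centre, seen from above, which only that notch allows), the carousel is at rest (below 0.03 rad/s), and both vials stand in their cups (tilt below 0.3 rad, within 55 mm of the axis) (value of joint pull_ring below 0.002 m and horizontal distance between pin_point and green_button below 0.045 m and angle between each of vial_a, vial_b's own z axis and vertical below 0.3 rad and horizontal distance between each of vial_a, vial_b and index_base below 0.055 m and velocity of joint carousel between -0.03 and 0.03 rad/s); the robot touches nothing.
It fails at once if the index pin was forced against the index track (over 35 N) (contact force between index_pin and anything else above 35 N).
It fails at once if the arm was swung to the red station (horizontal distance between pin_point and red_button below 0.045 m).
It fails at once if a carousel vial was tipped or taken out (angle between any of vial_a, vial_b's own z axis and vertical above 0.4 rad or height (world z) of any of vial_a, vial_b above 0.075 m).
It fails at once if a bystander was moved more than 20 mm (distance of any of spare_vial, beaker, reagent_bottle, petri_dish, marker_pen, timer from where it was at the start of the episode above 0.02 m).
It also fails if it takes over 48 s, if anything falls off the work surface, if the arm or the gripper's body presses on something with over 40 N, if the wrist force passes 120 N, or if a joint passes its speed limit or range.

### The arm

A 6-joint arm with a two-finger parallel gripper is mounted at the origin on the work surface. World frame = base frame: x ahead of the robot, y to its left, z up, the work surface at z = 0. Lengths are in mm, angles in rad, forces in N, time in s.
With the tool pointing down it reaches from about 350 to 975 mm from the base axis. Payload 7.1 kg.
Tool frame: the origin (TCP) lies at the very end of the fingers, on their centre line; the grasp point (between the pads) lies 19 mm behind it; z points along the fingers, y is the line along which they close (so a half turn about z gives the same grasp; the last joint's range is limited). The gripper opens to 88 mm and grips with 3 to 60 N. Pads are 20 mm wide; open, the fingers measure 115 mm over their backs; the gripper's body (75 mm by 178 mm) begins 61 mm behind the grasp point.
Start: joints at [-1.248, 0.423, 1.63, -0, 1.089, -0.019], TCP at [209.507, -588.822, 222.675] pointing down, gripper open.
Joint ranges: [-3, 3], [-0.9, 2.11], [0.09, 2.58], [-1.31, 4.45], [0.11, 2.69], [-2.54, 2.54]. Speed limits (rad/s): [2.39, 2.39, 3.01, 3.14, 3.14, 3.14].

### API

Orientations are given as a rotation vector (axis times angle).
In Python, from workcell import get_obs, get_image, job, models gives the robot as it stands.
- The arm moves only by the tool jog_arm, never from a script. Its argument "increments" is one flat list of numbers, 7 for each row, row after row: the turn, a rotation vector about the tool's x, y, z in degrees, then the shift along the tool's x, y, z in mm, then the opening in per cent of the stroke, from 0 (shut) to 100 (fully open). A call has 1 to 12 rows; each row shifts and turns the commanded pose from where the row before left it, along the tool's axes as they then stand; what a row does not reach is not made up. A row lasts 1/8 s, in which the tool goes at most 62.5 mm and 10.7 degrees, less where a joint would pass 70% of its speed; a pose out of reach is approached as far as the arm can. A call is refused whole if a number of a shift passes 62.5 or a number of a turn 10.7, either way. A call with a gripper value outside its range is refused whole. The fingers move at their own pace and stop on an object; the grip force is fixed at half the most. Time passes only in rows, so rows that do not move let the fingers close. It gives the time, the measured TCP pose, the force, the opening and the grip force at its end, in the units of the state.
- get_obs(): the state, without advancing time (a new reading comes with each control period).
- get_image(name): name is "scene" or "top" or "wrist"; returns a dict with "pixels" (384x512x3 uint8, blue, green, red), "depth" (384x512 float32, mm along the optical axis (not along the pixel's ray), 0 where there is no reading), "fx", "fy", "cx", "cy" (pixels), "cam_to_world" (4x4, takes a point from camera to world coordinates); the wrist camera has in their place "tool_from_camera" (4x4, takes a point from camera to tool coordinates, whose origin is the TCP and whose axes are the flange's). Camera axes: x right, y up, looking along -z (the intrinsics and any distortion apply to the point x, -y, -z); pixel columns grow to the right and rows downward; lengths in mm; the calibration is good to about 2 mm. The wrist camera is an equidistant fisheye: a pixel r from the principal point sees the ray r / f radians off the axis. A picture is of the moment at which its call begins: read the wrist's pose just before it.
- job.close_job(): hands the job in; it is judged then, once.
Trained networks look in the newest picture that a camera, given by its name, has taken for a name from the list of things; names that differ only in an ending like _2 or _b are one class to them, and where a whole thing is asked for, a point or a joint stands for the part that bears it (a point fixed in the world has none). Each returns a list of dicts, best first, with "p" (0 to 1); they miss things now and then, are a little off and sometimes report something else, mostly with a low value. They report only what shows in the picture. A call takes as long as a camera call.
- models.look_for(target, camera): "centre" ([x, y, z] in mm, in world coordinates, good to about 4 mm: the middle of the surface that is visible of it).
- models.regions_of(target, camera): "region" (384x512 bool, what is visible of it).
The state is a dict: "t": time; "qpos": joint angles; "qvel": joint speeds; "joint_torque": joint torques, N m; "ee_pos": TCP position; "orientation": TCP orientation; "ft_force": force on the tool from outside, world axes, zero at the start; "moment": the same for the moment, N m; "width": finger opening in mm; "grasp_force": force on a finger pad.
Only numpy, scipy, OpenCV 4.12 (cv2) and the standard library are available. Lean on these libraries where they do the work, as an engineer would, in place of code of your own. Each camera call takes 0.05 s, during which the arm holds its last target. There are 200 camera calls.

## Working session

There is one attempt and no reset: what is moved stays moved. The work goes in short steps, Python scripts to look and compute and a tool call to move; the robot and the scene stay as the last step left them, time stands still between calls to the robot, and variables do not carry over. Pictures are saved under pics/ and viewed, at most 10 in all, crops included, and the job is handed in when it is done.

Besides the shell and the picture viewer there is one more tool, called after "Emit:" in YAML: its name, and indented under it one key for each argument. jog_arm: Moves the arm, as the interface text tells. Its arguments: {"type":"object","properties":{"increments":{"type":"array"}},"required":["increments"]}

```bash
mkdir -p pics; cat > h.py <<'E'
import numpy as np, cv2
from scipy.spatial.transform import Rotation as R
from workcell import get_obs, get_image, job, models
def world(im):
    h,w=im['depth'].shape; v,u=np.mgrid[:h,:w]; d=im['depth']
    P=np.stack([(u-im['cx'])/im['fx']*d,-(v-im['cy'])/im['fy']*d,-d,np.ones_like(d)],-1)
    return (P@np.array(im['cam_to_world']).T)[...,:3]
E
python3 - <<'E'
from h import *
ims={}
for c in ('top','scene'):
    im=get_image(c); ims[c]=im
    np.save(c+'.npy',im,allow_pickle=True)
    for n in ('index_base','carousel','ring_center','green_button','red_button','vial_a','beaker','reagent_bottle','petri_dish','marker_pen','timer','spare_vial'):
        r=models.look_for(n,c)
        print(c,n,[(np.round(x['centre']).astype(int).tolist(),round(x['p'],2)) for x in r[:3]])
cv2.imwrite('pics/a.png',np.vstack([ims['top']['pixels'],ims['scene']['pixels']])[:, :] if 0 else np.hstack([ims['top']['pixels'],ims['scene']['pixels']])[:,:]) if 0 else None
cv2.imwrite('pics/top.png',ims['top']['pixels']);cv2.imwrite('pics/scene.png',ims['scene']['pixels'])
o=get_obs();print(o['t'],o['ee_pos'],o['orientation'],R.from_rotvec(o['orientation']).as_matrix().round(3))
E
```

```text
top index_base [([591, -364, 99], 0.69), ([596, -100, 20], 0.65)]
top carousel [([603, -96, 17], 0.65), ([594, -104, 57], 0.64)]
top ring_center []
top green_button []
top red_button [([586, -136, 105], 0.41)]
top vial_a [([593, -363, 100], 0.63), ([620, -63, 108], 0.52), ([583, -136, 107], 0.4)]
top beaker [([467, 371, 48], 0.98)]
top reagent_bottle [([589, -362, 94], 0.66)]
top petri_dish [([417, -349, 16], 0.95)]
top marker_pen [([357, 202, 18], 0.75), ([518, -130, 106], 0.26)]
top timer [([589, 363, 21], 0.91)]
top spare_vial [([680, -24, 54], 0.55)]
scene index_base [([631, -66, 16], 0.62), ([359, 206, 15], 0.27), ([612, -358, 77], 0.24)]
scene carousel [([596, -97, 60], 0.98)]
scene ring_center [([612, -358, 75], 0.52), ([518, -127, 92], 0.43), ([424, -343, 18], 0.24)]
scene green_button []
scene red_button []
scene vial_a [([590, -130, 101], 0.43)]
scene beaker [([472, 363, 57], 0.93)]
scene reagent_bottle [([612, -358, 76], 0.62)]
scene petri_dish [([421, -342, 21], 0.89), ([358, 206, 14], 0.55)]
scene marker_pen [([361, 209, 16], 0.52)]
scene timer [([600, 372, 25], 0.67), ([612, -355, 76], 0.63)]
scene spare_vial [([693, -20, 45], 0.63)]
1.3 [ 209.49843846 -588.83329226  222.66416185] [-3.09582136e+00 -5.34244028e-01 -5.54427870e-06] [[ 0.942  0.335  0.   ]
 [ 0.335 -0.942  0.   ]
 [ 0.    -0.    -1.   ]]
```

View pics/top.png

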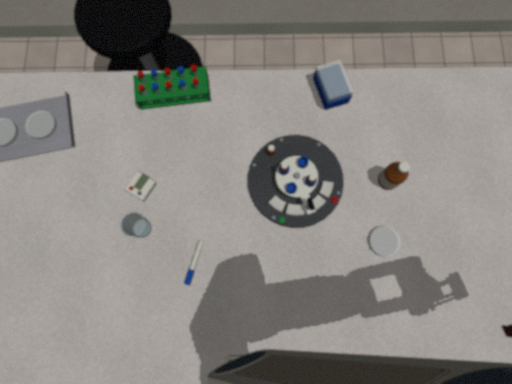

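View pics/scene.png

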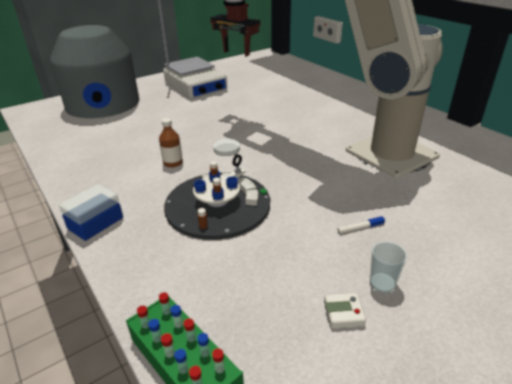

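```bash
cat > m.py <<'E'
from h import *
from scipy.optimize import least_squares
im=np.load('top.npy',allow_pickle=True).item(); P=world(im); px=im['pixels'].astype(int)
b,g,r=px[...,0],px[...,1],px[...,2]
win=np.zeros(b.shape,bool); win[125:240,235:355]=1
X,Y,Z=P[...,0],P[...,1],P[...,2]
dark=win&(px.max(-1)<75)&(abs(Z-16)<8)
# edge of stand: outer boundary of convex hull
cs,_=cv2.findContours((win&(px.max(-1)<95)).astype(np.uint8),cv2.RETR_EXTERNAL,cv2.CHAIN_APPROX_NONE)
c=max(cs,key=cv2.contourArea); h=cv2.convexHull(c)[:,0]
el=cv2.fitEllipse(h.astype(np.float32)); print('ell',el)
T=np.array(im['cam_to_world'])
def ray(u,v,z):
    d=T[:3,:3]@np.array([(u-im['cx'])/im['fx'],-(v-im['cy'])/im['fy'],-1]); o=T[:3,3]; return o+d*(z-o[2])/d[2]
C=ray(*el[0],16); print('axis',C, 'cam',T[:3,3], 'mm/px',np.linalg.norm(ray(301,180,36)-ray(300,180,36)))
for n,m,z in (('green',win&(g>r+40)&(g>b+25),24),('red',win&(r>g+60)&(r>b+60),24)):
    nl,lab,st,ce=cv2.connectedComponentsWithStats(m.astype(np.uint8))
    for i in range(1,nl):
        if st[i,4]>5:
            p=ray(*ce[i],z)-C; print(n,ce[i],st[i,4],p.round(1),np.hypot(*p[:2]),np.degrees(np.arctan2(p[1],p[0])))
# polar unwrapping at z=36
ang=np.arange(110,290,.5); rad=np.arange(60,140,1)
def uv(p):
    q=T[:3,:3].T@(p-T[:3,3]); return im['cx']+im['fx']*q[0]/-q[2], im['cy']-im['fy']*q[1]/-q[2]
m=np.array([[uv(np.array([C[0]+ro*np.cos(np.radians(a)),C[1]+ro*np.sin(np.radians(a)),36])) for a in ang] for ro in rad],np.float32)
pol=cv2.remap(im['pixels'],m[...,0],m[...,1],cv2.INTER_CUBIC)
pr=pol[25:46].mean(-1).mean(0)
for a,p in zip(ang[::4],pr[::4]): print(int(a),int(p),end='; ')
cv2.imwrite('pics/pol.png',np.vstack([cv2.resize(pol,(720,240)),cv2.resize(im['pixels'][130:235,235:355],(411,360),interpolation=cv2.INTER_CUBIC) if 0 else cv2.copyMakeBorder(cv2.resize(im['pixels'][130:235,235:355],(411,360),interpolation=cv2.INTER_CUBIC),0,0,0,309,cv2.BORDER_CONSTANT)]))
for n in ('ring_center','pull_ring','green_button'):
    pass
E
python3 m.py
```

```text
ell ((294.9164733886719, 180.92965698242188), (92.0553970336914, 95.0235366821289), 100.14415740966797)
axis [597.1459028  -95.24466924  16.        ] cam [ 313.75256536    1.63505855 1163.51019855] mm/px 2.949416137808101
green [281.5 219.5] 32 [-117.3   43.2    8. ] 125.01455598773722 159.79243036193324
red [334.41935484 199.4516129 ] 31 [ -59.6 -114.1    8. ] 128.6953251970024 -117.58247847820908
110 59; 112 59; 114 58; 116 58; 118 59; 120 58; 122 59; 124 60; 126 68; 128 104; 130 142; 132 158; 134 160; 136 160; 138 160; 140 159; 142 160; 144 159; 146 159; 148 160; 150 159; 152 157; 154 142; 156 104; 158 64; 160 69; 162 114; 164 147; 166 157; 168 160; 170 160; 172 160; 174 160; 176 158; 178 158; 180 160; 182 160; 184 159; 186 157; 188 152; 190 137; 192 114; 194 102; 196 111; 198 125; 200 124; 202 111; 204 87; 206 60; 208 47; 210 59; 212 92; 214 131; 216 155; 218 163; 220 163; 222 163; 224 165; 226 164; 228 165; 230 162; 232 149; 234 114; 236 78; 238 85; 240 124; 242 155; 244 164; 246 165; 248 165; 250 165; 252 166; 254 165; 256 166; 258 166; 260 166; 262 163; 264 152; 266 120; 268 80; 270 62; 272 58; 274 58; 276 57; 278 58; 280 58; 282 58; 284 59; 286 58; 288 57;
```

View pics/pol.png

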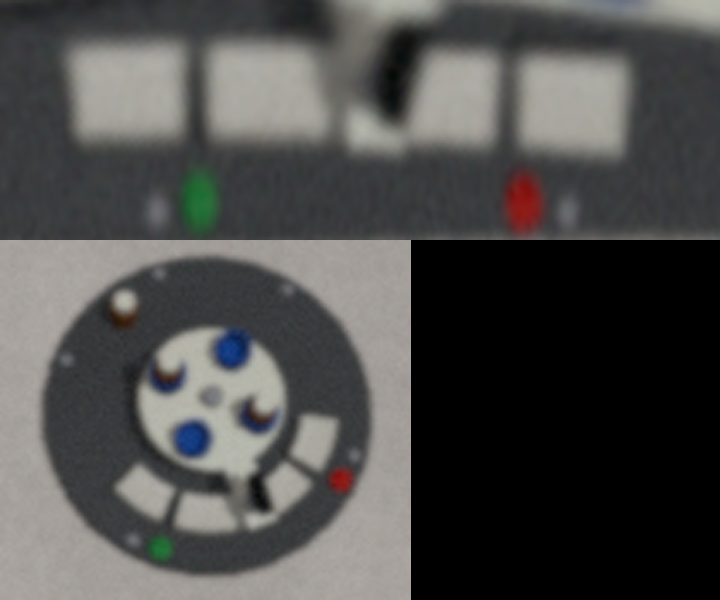

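The stand's axis is near (597,-95). Green button, at crop (161,548), is on the +y side, red at (341,480), with the notches abreast of them. Next I go above the ring for a closer look.

Emit:
jog_arm:
  increments: [0, 0, 0, 22, -16, -3, 100, 0, 0, 0, 44, -33, -4, 60, 0, 0, 0, 44, -33, -4, 40, 0, 0, 0, 44, -33, -4, 40, 0, 0, 0, 44, -33, -4, 40, 0, 0, 0, 44, -33, -4, 40, 0, 0, 0, 44, -33, -4, 40, 0, 0, 0, 44, -33, -4, 40, 0, 0, 0, 44, -33, -4, 40, 0, 0, 0, 44, -33, -4, 40, 0, 0, 0, 22, -16, -2, 40, 0, 0, 0, 0, 0, 0, 40]

```text
t: 2.8
ee_pos: [514.1, -128.9, 263.9]
orientation: [-3.095, -0.54, -0.001]
ft_force: [-0.9, 0.4, -0.0]
width: 35.1
grasp_force: 0.0
```

```bash
python3 - <<'E'
from h import *
o=get_obs(); im=get_image('wrist'); im['o']=o; np.save('w1.npy',im,allow_pickle=True)
print(o['t'],o['ee_pos'].round(1) if hasattr(o['ee_pos'],'round') else o['ee_pos'],o['orientation'],o['width'],o['ft_force'])
print(np.array(im['tool_from_camera']).round(3),im['fx'],im['cx'],im['cy'])
cv2.imwrite('pics/w1.png',im['pixels'])
for n in ('ring_center','green_button','red_button'): print(n,[(np.round(x['centre'],1).tolist(),round(x['p'],2)) for x in models.look_for(n,'wrist')[:3]])
E
```

```text
2.8 [ 514.1 -128.9  263.9] [-3.09470864e+00 -5.40029408e-01 -5.85270179e-04] 35.10309392639875 [-0.91226544  0.39290192 -0.00421359]
[[-1.00000e-03  9.68000e-01  2.53000e-01  6.92710e+01]
 [ 1.00000e+00  1.00000e-03 -1.00000e-03 -1.47000e-01]
 [-1.00000e-03  2.53000e-01 -9.68000e-01 -1.63352e+02]
 [ 0.00000e+00  0.00000e+00  0.00000e+00  1.00000e+00]] 297.3186396354542 254.79316728387698 193.3254852038175
ring_center [([518.8, -129.6, 112.9], 0.61), ([459.2, -336.5, 4.6], 0.34), ([535.4, -210.4, 23.2], 0.19)]
green_button [([478.4, -54.0, 23.7], 0.73), ([584.9, -135.7, 113.4], 0.3)]
red_button [([538.5, -213.7, 28.8], 0.54)]
```

View pics/w1.png

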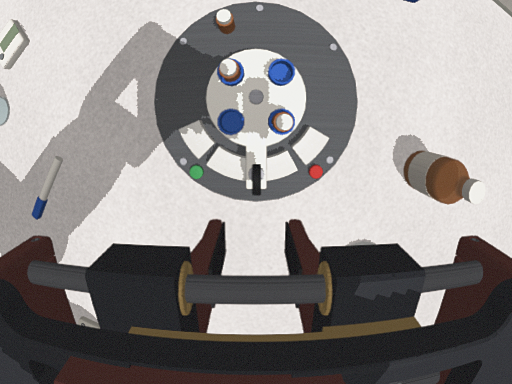

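The ring is at (256,178), the hub at (256,97), green at (196,172) with its notch near (207,158), and red at (316,172). The tool is already nearly in line with the arm.

```bash
cat >> h.py <<'E'
def wcloud(im):
    d=im['depth']; h,w=d.shape; v,u=np.mgrid[:h,:w]
    x=u-im['cx']; y=v-im['cy']; r=np.hypot(x,y)+1e-9; th=r/im['fx']; s=np.tan(th)/r
    Pc=np.stack([x*s*d,-y*s*d,-d,np.ones_like(d)],-1)
    t=Pc@np.array(im['tool_from_camera']).T; o=im['o']
    return t[...,:3]@R.from_rotvec(o['orientation']).as_matrix().T+np.array(o['ee_pos'])
def project(im,p):
    o=im['o']; t=R.from_rotvec(o['orientation']).as_matrix().T@(np.asarray(p)-o['ee_pos'])
    q=np.linalg.inv(np.array(im['tool_from_camera']))@np.r_[t,1]
    a=np.array([q[0],-q[1]]); rr=np.hypot(*a)+1e-9; th=np.arctan2(rr,-q[2])
    return np.array([im['cx'],im['cy']])+a/rr*th*im['fx']
E
cat > m2.py <<'E'
from h import *
from scipy.optimize import least_squares
im=np.load('w1.npy',allow_pickle=True).item(); P=wcloud(im); px=im['pixels'].astype(int); b,g,r=px[...,0],px[...,1],px[...,2]
win=np.zeros(b.shape,bool); win[0:205,150:360]=1
disc=win&(abs(P[...,2]-58)<3)&(px.min(-1)>90); pts=P[disc]
print('disc z',np.median(pts[:,2]),len(pts))
res={}
for n,m in (('green',win&(g>r+50)&(g>b+30)),('red',win&(r>g+80)&(r>b+80))):
    nl,lab,st,ce=cv2.connectedComponentsWithStats(m.astype(np.uint8)); i=1+np.argmax(st[1:,4]); q=np.median(P[lab==i],0); res[n]=q; print(n,ce[i],st[i,4],q.round(1))
# circle fit of stand rim
st=win&(abs(P[...,2]-16)<4)
q=P[st]
ref=np.array([597,-95.])
a=np.degrees(np.arctan2(q[:,1]-ref[1],q[:,0]-ref[0])).astype(int)//4; rr=np.hypot(*(q[:,:2]-ref).T)
e=np.array([q[a==k][np.argmax(rr[a==k])] for k in np.unique(a) if (a==k).sum()>5])
s=least_squares(lambda c:np.hypot(e[:,0]-c[0],e[:,1]-c[1])-c[2],[597,-95,145],loss='soft_l1'); print('stand',s.x,len(e))
d=pts; ref=s.x[:2]; a=np.degrees(np.arctan2(d[:,1]-ref[1],d[:,0]-ref[0])).astype(int)//6; rr=np.hypot(*(d[:,:2]-ref).T); ok=rr<66
e=np.array([d[ok&(a==k)][np.argmax(rr[ok&(a==k)])] for k in np.unique(a) if (ok&(a==k)).sum()>5])
e=e[np.hypot(*(e[:,:2]-ref).T)>55]
s2=least_squares(lambda c:np.hypot(e[:,0]-c[0],e[:,1]-c[1])-c[2],[597,-95,62],loss='soft_l1'); print('disc',s2.x,len(e))
C=s.x[:2]
for C in (s.x[:2],s2.x[:2]):
  for n in res: v=res[n][:2]-C; print(n,np.hypot(*v),np.degrees(np.arctan2(v[1],v[0]))%360)
  m=win&(P[...,2]>70)&(px.max(-1)<60)&(np.hypot(P[...,0]-518,P[...,1]+128)<40); q=P[m]; print('ring',len(q),np.median(q,0).round(1),q.min(0).round(1),q.max(0).round(1)); v=np.median(q,0)[:2]-C; print(np.hypot(*v),np.degrees(np.arctan2(v[1],v[0]))%360)
  ang=np.arange(130,270,1.); pr=[]
  for t in ang:
    vals=[]
    for ro in range(86,106,2):
        u,w=project(im,[C[0]+ro*np.cos(np.radians(t)),C[1]+ro*np.sin(np.radians(t)),36]); vals.append(cv2.getRectSubPix(im['pixels'],(1,1),(float(u),float(w))).mean())
    pr.append(np.mean(vals))
  print([(int(t),int(p)) for t,p in zip(ang,pr)])
print('toolx yaw',np.degrees(np.arctan2(*R.from_rotvec(im['o']['orientation']).as_matrix()[[1,0],0])))
E
python3 m2.py
```

```text
disc z 59.265783275181974 5654
green [195.875      171.78472222] 144 [482.  -53.5  25. ]
red [315.54545455 171.3986014 ] 143 [ 538.9 -210.    25.1]
stand [603.59077491 -98.21487223 143.75650902] 90
disc [603.18497779 -98.22796807  61.53605154] 58
green 129.52088825137278 159.81058726317238
red 129.12706650529879 239.9214248216163
ring 232 [ 517.1 -129.4  111.6] [ 499.3 -140.2   98.6] [ 531.3 -121.6  115.6]
91.91868778185615 199.80603779390495
[(130, 122), (131, 160), (132, 163), (133, 169), (134, 180), (135, 192), (136, 204), (137, 207), (138, 208), (139, 209), (140, 218), (141, 224), (142, 230), (143, 231), (144, 233), (145, 232), (146, 232), (147, 233), (148, 232), (149, 232), (150, 232), (151, 232), (152, 232), (153, 233), (154, 233), (155, 235), (156, 169), (157, 99), (158, 92), (159, 78), (160, 62), (161, 74), (162, 176), (163, 237), (164, 234), (165, 234), (166, 232), (167, 232), (168, 233), (169, 233), (170, 233), (171, 233), (172, 233), (173, 233), (174, 233), (175, 233), (176, 232), (177, 233), (178, 234), (179, 234), (180, 234), (181, 234), (182, 234), (183, 234), (184, 234
[... 2203 characters left out ...]
36), (214, 235), (215, 236), (216, 235), (217, 237), (218, 235), (219, 235), (220, 235), (221, 235), (222, 236), (223, 236), (224, 236), (225, 236), (226, 236), (227, 236), (228, 237), (229, 237), (230, 240), (231, 164), (232, 97), (233, 99), (234, 101), (235, 97), (236, 101), (237, 182), (238, 240), (239, 237), (240, 236), (241, 236), (242, 236), (243, 236), (244, 236), (245, 236), (246, 237), (247, 236), (248, 236), (249, 236), (250, 236), (251, 236), (252, 236), (253, 235), (254, 236), (255, 235), (256, 235), (257, 236), (258, 236), (259, 235), (260, 236), (261, 237), (262, 238), (263, 171), (264, 98), (265, 97), (266, 100), (267, 100), (268, 101), (269, 102)]
toolx yaw 19.796991341014994
```

Emit:
jog_arm:
  increments: [0, 0, 0, -0.5, 1.5, 20, 40, 0, 0, 0, 0, 0, 40, 35, 0, 0, 0, 0, 0, 50, 30, 0, 0, 0, 0, 0, 40, 30, 0, 0, 0, 0, 0, 25, 30, 0, 0, 0, 0, 0, 11, 25, 0, 0, 0, 0, 0, 0, 18, 0, 0, 0, 0, 0, 0, 16, 0, 0, 0, 0, 0, 0, 16]

```text
t: 4.12
ee_pos: [514.2, -133.1, 78.6]
orientation: [3.095, 0.534, 0.002]
ft_force: [-0.6, 0.1, -0.3]
width: 13.8
grasp_force: 0.4
```

```bash
python3 - <<'E'
from h import *
o=get_obs(); im=get_image('wrist'); im['o']=o; np.save('w2.npy',im,allow_pickle=True)
print(o['ee_pos'],o['ft_force'],o['width'])
cv2.imwrite('pics/w2.png',cv2.resize(im['pixels'][130:330,150:360],None,fx=2.8,fy=2.8,interpolation=cv2.INTER_CUBIC))
E
```

```text
[ 514.1900624  -133.08895908   78.62070127] [-0.62487132  0.1349846  -0.33568276] 13.8345396156476
```

View pics/w2.png

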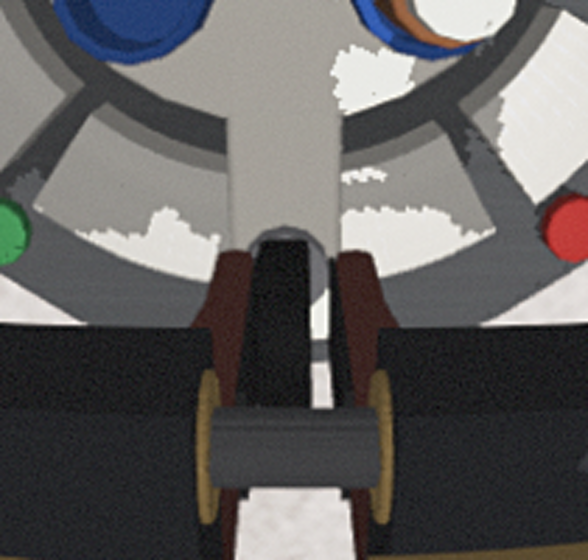

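The ring at crop (282,300) sits close to the left finger, with about 4 mm of gap on the right. So I shift about -2 mm in tool y and close gently.

Emit:
jog_arm:
  increments: [0, 0, 0, 0.5, -2, 0, 16, 0, 0, 0, 0, 0, 0, 16, 0, 0, 0, 0, 0, 0, 13, 0, 0, 0, 0, 0, 0, 13]

```text
t: 4.68
ee_pos: [513.7, -130.9, 77.7]
orientation: [3.096, 0.534, 0.0]
ft_force: [-0.1, 0.9, -0.5]
width: 11.7
grasp_force: 0.0
```

Emit:
jog_arm:
  increments: [0, 0, 0, 0, 0, 0, 11, 0, 0, 0, 0, 0, 0, 11, 0, 0, 0, 0, 0, 0, 5, 0, 0, 0, 0, 0, 0, 0, 0, 0, 0, 0, 0, 0, 0]

```text
t: 5.3
ee_pos: [513.6, -130.8, 77.7]
orientation: [-3.096, -0.534, 0.0]
ft_force: [0.1, 0.7, 0.1]
width: 9.5
grasp_force: 30.0
```

Emit:
jog_arm:
  increments: [0, 0, 0, 0, 0, -3, 0, 0, 0, 0, 0, 0, -3, 0, 0, 0, 0, 0, 0, -3, 0, 0, 0, 0, 0, 0, -3, 0, 0, 0, 0, 0, 0, -1, 0, 0, 0, 0, 0, 0, 0, 0, 0, 0, 0, 0, 0, 0, 0]

```text
t: 6.18
ee_pos: [513.5, -130.8, 90.5]
orientation: [-3.096, -0.534, 0.0]
ft_force: [2.4, 5.3, -11.8]
width: 9.8
grasp_force: 30.0
```

Emit:
jog_arm:
  increments: [0, 0, 1, 0.01, -1.66, 0, 0, 0, 0, 2, 0.06, -3.32, 0, 0, 0, 0, 3, 0.13, -4.97, 0, 0, 0, 0, 2, 0.06, -3.32, 0, 0, 0, 0, 0, 0, 0, 0, 0]

```text
t: 6.8
ee_pos: [509.8, -117.9, 90.6]
orientation: [-3.125, -0.317, 0.001]
ft_force: [2.5, 2.9, -11.1]
width: 9.4
grasp_force: 30.0
```

```bash
cat > s.py <<'E'
from h import *
o=get_obs(); p=np.array(o['ee_pos']); C=np.array([603.4,-98.2]); v=p[:2]-C
M=R.from_rotvec(o['orientation']).as_matrix()
print('t',o['t'],'r',np.hypot(*v).round(2),'ang',(np.degrees(np.arctan2(v[1],v[0]))%360).round(2),'toolyaw+180',(np.degrees(np.arctan2(M[1,0],M[0,0]))+180).round(2),'z',p[2].round(2),'F tool',(M.T@o['ft_force']).round(2),'mom',(M.T@o['moment']).round(2),o['width'],o['grasp_force'])
E
python3 s.py
```

```text
t 6.8 r 95.62 ang 191.9 toolyaw+180 191.59 z 90.6 F tool [ 3.01 -2.34 11.09] mom [ 0.48  0.53 -0.15] 9.358997230817494 29.998272351543278
```

Emit:
jog_arm:
  increments: [0, 0, 2, 0.06, -3.32, 0, 0, 0, 0, 3, 0.13, -4.97, 0, 0, 0, 0, 3, 0.13, -4.97, 0, 0, 0, 0, 3, 0.13, -4.97, 0, 0, 0, 0, 3, 0.13, -4.97, 0, 0, 0, 0, 3, 0.13, -4.97, 0, 0, 0, 0, 3, 0.13, -4.97, 0, 0, 0, 0, 3, 0.13, -4.97, 0, 0, 0, 0, 3, 0.13, -4.97, 0, 0, 0, 0, 2, 0.06, -3.32, 0, 0, 0, 0, 0, 0, 0, 0, 0, 0, 0, 0, 0, 0, 0, 0]

```text
t: 8.3
ee_pos: [511.4, -72.2, 90.5]
orientation: [-3.11, 0.447, 0.002]
ft_force: [-0.8, 3.9, -12.1]
width: 9.8
grasp_force: 30.0
```

```bash
python3 s.py; python3 - <<'E'
from h import *
o=get_obs(); im=get_image('wrist'); im['o']=o; np.save('w3.npy',im,allow_pickle=True)
cv2.imwrite('pics/w3.png',cv2.resize(im['pixels'][130:330,150:360],None,fx=2.8,fy=2.8,interpolation=cv2.INTER_CUBIC))
E
```

```text
t 8.3 r 95.59 ang 164.21 toolyaw+180 163.63 z 90.5 F tool [-1.82 -3.54 12.07] mom [ 0.67 -0.1  -0.2 ] 9.764104818144359 29.998254397116
```

View pics/w3.png

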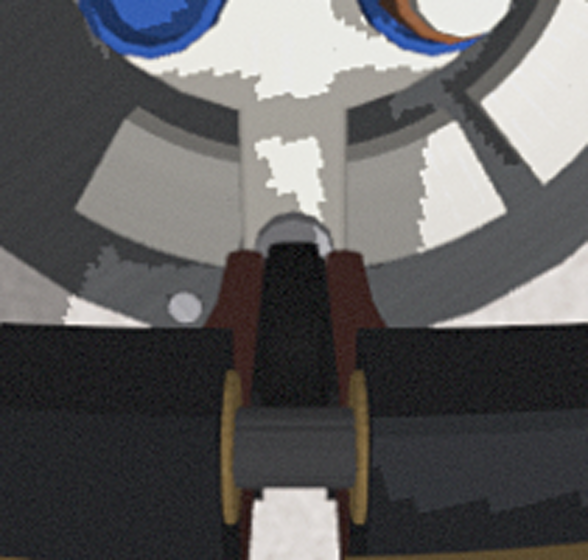

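The ring is held at crop (292,330), the arm is short of the hidden green notch, and the vials are upright. I lower onto the track and release with the fingers just loose.

Emit:
jog_arm:
  increments: [0, 0, 0, 0, 0, 1, 0, 0, 0, 0, 0, 0, 1, 0, 0, 0, 0, 0, 0, 1, 0, 0, 0, 0, 0, 0, 0.5, 0, 0, 0, 0, 0, 0, 0, 0, 0, 0, 0, 0, 0, 0, 14, 0, 0, 0, 0, 0, 0, 14]

```text
t: 9.22
ee_pos: [514.0, -72.8, 88.4]
orientation: [3.109, -0.449, 0.007]
ft_force: [-0.2, 0.1, -0.3]
width: 12.3
grasp_force: 0.0
```

```bash
python3 s.py
```

```text
t 9.225 r 92.92 ang 164.15 toolyaw+180 163.57 z 88.43 F tool [-0.2  -0.05  0.34] mom [ 0.06 -0.    0.05] 12.337669216448559 0.0
```

Emit:
jog_arm:
  increments: [0, 0, 0.6, -1, -1, 0, 14, 0, 0, 0.6, -1, -1, 0, 14, 0, 0, 0.6, 0, -1, 0, 14, 0, 0, 0.6, 0, -1, 0, 14, 0, 0, 0, 0, 0, 0, 14]

```text
t: 9.85
ee_pos: [511.9, -68.1, 87.6]
orientation: [3.099, -0.514, 0.002]
ft_force: [0.7, -0.4, 0.2]
width: 12.6
grasp_force: 0.4
```

```bash
python3 s.py; cat > top.py <<'E'
from h import *
o=get_obs(); im=get_image('wrist'); im['o']=o; P=wcloud(im); px=im['pixels']
M=R.from_rotvec(o['orientation']).as_matrix()
T=(P-o['ee_pos'])@M
m=(px.max(-1)<60)&(abs(T[...,1])<6)&(T[...,0]>2)&(T[...,0]<25)&(P[...,2]>90)&(P[...,2]<135)
print('ring top z p95',np.percentile(P[m][:,2],[50,80,95]).round(1),m.sum())
d=(abs(P[...,2]-59)<4)&(px.min(-1)>90)&(T[...,0]>25)&(T[...,0]<36)&(abs(T[...,1])<30); q=T[d]; C=np.r_[603.4,-98.2,0]
print('arm y in tool',np.percentile(q[:,1],[2,98]).round(1),d.sum())
cv2.imwrite('pics/last.png',cv2.resize(px[130:330,150:360],None,fx=2.8,fy=2.8,interpolation=cv2.INTER_CUBIC))
E
python3 top.py
```

```text
t 9.85 r 96.33 ang 161.79 toolyaw+180 161.16 z 87.56 F tool [ 0.81  0.17 -0.18] mom [-0.07  0.12 -0.02] 12.561756760747777 0.3644939186051488
ring top z p95 [117.3 120.5 121.5] 919
arm y in tool [-12.6  12.4] 631
```

Emit:
jog_arm:
  increments: [0, 0, 0.6, 0, -1, 0, 14, 0, 0, 0.6, 0, -1, 0, 14, 0, 0, 0.6, 0, -1, 0, 14, 0, 0, 0, 0, 0, 0, 14]

```text
t: 10.4
ee_pos: [512.2, -64.7, 87.1]
orientation: [-3.091, 0.562, 0.0]
ft_force: [-0.4, -0.2, -1.0]
width: 12.3
grasp_force: 0.0
```

```bash
python3 s.py;python3 top.py
```

```text
t 10.4 r 97.19 ang 159.82 toolyaw+180 159.38 z 87.12 F tool [-0.32  0.33  0.97] mom [ 0.02  0.01 -0.01] 12.278269848393775 0.0
ring top z p95 [110.5 113.3 114.9] 897
arm y in tool [-13.2  11.7] 629
```

```bash
cat > base.py <<'E'
from h import *
for f in ('w2.npy',None):
    if f: im=np.load(f,allow_pickle=True).item(); o=im['o']
    else: o=get_obs(); im=get_image('wrist'); im['o']=o
    P=wcloud(im); px=im['pixels']; M=R.from_rotvec(o['orientation']).as_matrix(); T=(P-o['ee_pos'])@M
    m=(px.max(-1)<60)&(abs(T[...,1])<9)&(P[...,2]>85)&(P[...,2]<135)&(T[...,0]>-20)&(T[...,0]<25)
    for lo in (-8,-4,0,4,8,12,16): 
        k=m&(T[...,0]>=lo)&(T[...,0]<lo+4)
        if k.sum()>8: print(lo,np.percentile(P[k][:,2],[50,90]).round(1),np.percentile(T[k][:,1],[5,95]).round(1),k.sum())
    d=(abs(P[...,2]-59)<4)&(px.min(-1)>90)&(T[...,0]>25)&(T[...,0]<36); print('arm z',np.median(P[d][:,2]))
E
python3 base.py
```

```text
-8 [112.4 113.1] [-6.5  6.9] 101
-4 [113.5 114.6] [-6.9  7. ] 152
0 [113.8 119.7] [-6.9  7. ] 187
4 [113.3 119.6] [-7.  7.] 226
8 [112.  130.5] [-8.6  8.6] 559
12 [107.8 110.2] [-6.8  2.5] 241
16 [101.3 104.8] [-6.4  2. ] 226
arm z 59.23401900266046
-8 [111.9 112.8] [-6.7  4.1] 93
-4 [113.5 118. ] [-6.6  5.9] 129
0 [113.9 118.3] [-6.6  5.8] 187
4 [113.3 116.5] [-6.6  5.8] 188
8 [112.4 131. ] [-8.4  8.5] 574
12 [108.8 110.7] [-4.8  4. ] 198
16 [102.7 105.9] [-4.5  3.7] 247
arm z 59.267246634477
```

View pics/last.png

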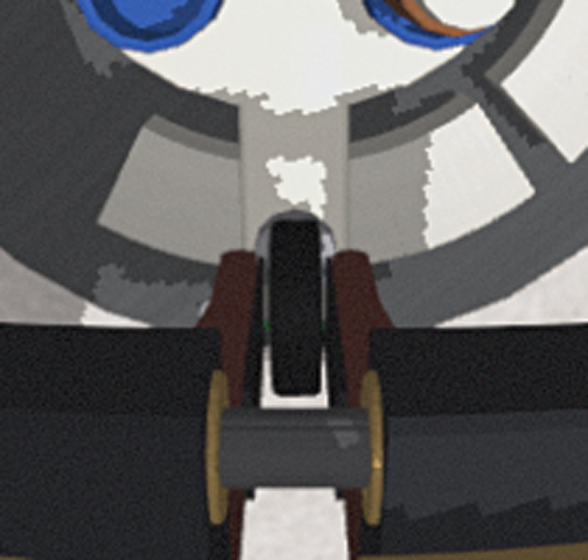

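The ring top reads 113.5–113.9 mm, the same as when it was home at the start, and the ring at crop (297,300) stands free between the fingers. I open and withdraw straight up.

Emit:
jog_arm:
  increments: [0, 0, 0, 0, 0, 0, 30, 0, 0, 0, 0, 0, 0, 30, 0, 0, 0, 0, 0, 0, 30, 0, 0, 0, 0, 0, -15, 30, 0, 0, 0, 0, 0, -30, 30, 0, 0, 0, 0, 0, -40, 30, 0, 0, 0, 0, 0, -40, 30, 0, 0, 0, 0, 0, -30, 30, 0, 0, 0, 0, 0, -10, 30, 0, 0, 0, 0, 0, 0, 30, 0, 0, 0, 0, 0, 0, 30]

```text
t: 11.88
ee_pos: [511.4, -64.9, 251.0]
orientation: [3.091, -0.562, -0.003]
ft_force: [-1.0, -0.3, -0.0]
width: 26.4
grasp_force: 0.0
```

```bash
python3 - <<'E'
from h import *
o=get_obs(); im=get_image('wrist'); im['o']=o; P=wcloud(im); px=im['pixels']
C=np.array([603.4,-98.2]); m=(P[...,2]>70)&(px.max(-1)<60)&(np.hypot(P[...,0]-514.7,P[...,1]+64.2)<30)&(P[...,2]<125); q=P[m]
v=np.median(q,0)[:2]-C; print(o['t'],o['ee_pos'],'ring',np.percentile(q[:,2],[50,90,98]),np.hypot(*v),np.degrees(np.arctan2(v[1],v[0]))%360,m.sum())
cv2.imwrite('pics/end.png',px)
E
```

```text
11.875 [511.43225832 -64.89271987 250.95246412] ring [111.74844206 114.0633866  114.68000825] 90.83724161437577 159.79241914148338 245
```

View pics/end.png

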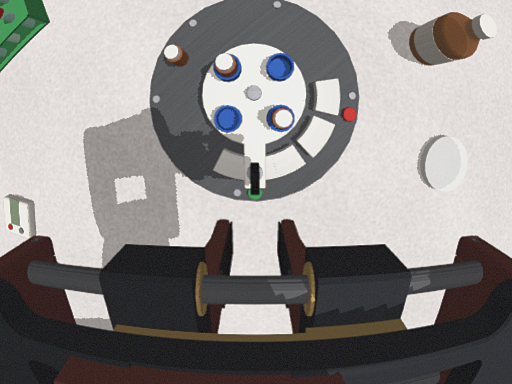

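The ring (255,177) is over the green button (255,192) at its home height, both vials stand upright, and the gripper is clear. I hand the job in.

```bash
python3 -c "
from workcell import job
print(job.close_job())"
```

```text
the job is handed in; nothing more can be done
None
```

The arm is at the green station with the ring at its home height (the pin dropped into the notch there), both vials are upright, and the job is handed in; the hand-in returned no verdict.

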